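# Hold the spring pusher back for refilling a jar lane

## Task

One lane of the counter display is down to its last jar. Take that jar out of the lane and set it down gently, upright, in the small white tray and let go of it. Then pull the same lane's spring pusher back, away from the clear front stop, until its paddle's front face is level with the black refill line across the lane, and keep hold of it there so that I can load the new jars: it springs forward if you let go, so finish while holding it. Leave the jars of the other two lanes alone and do not knock over the cups or the tip jar.

Things in the scene. Friction and masses are not known exactly. Their poses are not given: they have to be found in the camera images.
- rack: counter-top display, fixed: white board 290 x 300 x 15 mm with side cheeks 55 mm high; three lanes side by side (along its y, 95 mm apart) stand on the board. Origin: centre of the underside. Its x axis points along the lanes to the clear front stops, away from the robot; it may be turned up to 0.2 rad
- lane_a: the lane to refill, with only one jar; it may be the left, middle or right lane of the display. Fixed grey track 270 x 92 mm, floor 6 mm thick, between two white guide walls (inner width 60 mm, tops 36 mm above the track's underside). Origin: centre of the underside, 15 mm above the table. x runs along the lane to the clear front stop, 30 mm above the lane floor, whose inner face is at x = +120 mm
- pusher_a (a joint): slide of lane_a's spring pusher (m): 0 = paddle fully forward (2 mm short of the front stop), grows as it is pulled back (lane -x); end stop 0.200. About 0.054 while the last jar is in front of it; with the jar gone it runs forward to 0 by itself. 0.178 puts the paddle's front face over the middle of the refill line. Spring 2.2 N at 0, rising evenly to 4.7 N at 0.178, always pulling forward
- pusher_a_tab (a point): where to grip lane_a's pusher: on its upright pull tab, a fin 10 mm thick (lane y), 40 mm long (lane x), free on both sides. This point is in the middle of its thickness and length, 25 mm behind the paddle's front face, 15 mm below the fin's top, 104 mm above the table. The paddle, a white plate 50 mm wide, 5 mm thick, in front of the fin, is 93 mm high above the table
- pusher_a_face (a point): middle of the front face of lane_a's paddle; x and y turn with the lane
- lane_a_mark (a point): middle of lane_a's refill line, at the height of the guide walls' tops: a black line 4 mm wide straight across the track and over the tops of both guide walls, 180 mm from the front stop (there is one such line on each lane)
- jar_last: the last jar, in lane_a against the front stop: clear plastic jar with pale pink filling and white lid, straight-sided, diameter 56 mm, height 80 mm, about 0.16 kg. Origin: centre of its underside. It stands on the lane floor, 21 mm above the table, 2 mm from each guide wall; the paddle presses it gently forward
- tray: small square white tray, fixed, 110 x 110 mm outside, walls 4 mm thick and 25 mm high, floor 4 mm thick; to the left or right of the display. Origin: centre of the underside, on the table
- jar_b0: front one of the two jars in another lane, same size as jar_last
- jar_b1: second jar in that lane
- jar_c0: front one of the three jars in the full lane, same size as jar_last
- jar_c1: middle jar of the full lane
- jar_c2: rear jar of the full lane
- cup_stack: upright stack of paper cups, diameter 77 mm, height 138 mm, a bystander. Origin: centre of its underside
- tip_jar: glass tip jar, diameter 84 mm, height 110 mm, a bystander. Origin: centre of its underside
Things that resemble listed ones, but are neither listed nor needed, are in the scene too. Leave any purple or turquoise look-alike of the jar_last alone. What is shaped like the tray but red is not meant.

How it is judged (in metres and radians):
On the way, in this order (a step that is already met when the one before it is completed fails the run):
1. the last jar stands upright on the tray's floor, let go (z of jar_last in the frame of tray below 0.008 m and horizontal distance between jar_last and tray below 0.04 m and angle between jar_last's own z axis and vertical below 0.1 rad and contact force between jar_last and the fingers below 0.1 N), for 0.2 s.
2. the pusher is held at the refill line by the gripper (value of joint pusher_a between 0.17 and 0.186 m and contact force between the fingers and lane_a above 1.5 N), for 0.3 s.
At the end, for the whole second after the job is handed in: the gripper still holds lane_a's pusher with its paddle face within 8 mm of the middle of the refill line (joint 0.170 to 0.186, fingers pressing on it with at least 1.5 N), while the last jar stands upright and at rest on the tray's floor, let go (all of step 1 and all of step 2 and linear speed of jar_last below 0.02 m/s); the arm keeps its last pose, push and grip.
It fails at once if a jar of the other two lanes is shifted more than 15 mm (distance of any of jar_b0, jar_b1, jar_c0, jar_c1, jar_c2 from where it was at the start of the episode above 0.015 m).
It fails at once if the cups or the tip jar are knocked over (angle between any of cup_stack, tip_jar's own z axis and vertical above 0.5 rad).
It fails at once if the jar is dropped (it falls free by more than about 12 mm) (contact force between jar_last and the fingers below 0.05 N and linear speed of jar_last above 0.5 m/s).
It also fails if it takes over 56 s, if anything falls off the work surface, if the arm or the gripper's body presses on something with over 40 N, if the wrist force passes 120 N, or if a joint passes its speed limit or range.

## Robot

A 6-joint arm with a two-finger parallel gripper is mounted at the origin on the work surface. World frame = base frame: x ahead of the robot, y to its left, z up, the work surface at z = 0. Lengths are in mm, angles in rad, forces in N, time in s.
With the tool pointing down it reaches from about 350 to 925 mm from the base axis. Payload 6.4 kg.
Tool frame: the origin (TCP) lies on the mounting face of the last link; the fingertips stand 199 mm ahead of it and the grasp point (between the pads) lies 180 mm ahead of it; z points along the fingers, y is the line along which they close (so a half turn about z gives the same grasp; the last joint's range is limited). The gripper opens to 94 mm and grips with 3 to 60 N. Pads are 16 mm wide; open, the fingers measure 119 mm over their backs; the gripper's body (75 mm by 177 mm) begins 78 mm behind the grasp point.
Start: joints at [1.008, 0.245, 1.558, -0, 1.339, -0.174], TCP at [246.4, 601.5, 404.655] pointing down, gripper open.
Joint ranges: [-3.13, 3.13], [-1.02, 2.26], [0.13, 2.54], [-0.95, 4.09], [0.21, 2.88], [-2.74, 2.74]. Speed limits (rad/s): [2.57, 2.57, 3.14, 3.14, 3.14, 3.14].

## Interface

Orientations are given as a unit quaternion [w, x, y, z].
In Python, from cell import read_state, camera, close_job gives the robot as it stands. The module is installed in compiled form; this text tells all that it offers.
- The arm moves only by the tool drive_tool, never from a script. Its argument "moves" is a list of rows, each an object of numbers: "dx", "dy", "dz": the shift along the tool's x, y, z in cm; "wx", "wy", "wz": the turn, a rotation vector about the tool's x, y, z in degrees. A call has 1 to 20 rows; each row is the pose to reach, as a shift and turn from the pose commanded when the call began, along the tool's axes at that moment; what a row does not reach only later rows make up. A row lasts 1/8 s, in which the tool goes at most 62.5 mm and 10.7 degrees, less where a joint would pass 70% of its speed; a pose out of reach is approached as far as the arm can. A call with a gripper value outside its range is refused whole. "fingers" is the gripper command: -1 is fully open, 1 is shut, values between are in proportion, set as the call begins (left out, the last holds). The fingers move at their own pace and stop on an object; the grip force is fixed at half the most. Time passes only in rows, so rows that repeat a pose let the fingers close. It gives the time, the measured TCP pose, the force, the opening and the grip force at its end, in the units of the state.
- read_state(): the state, without advancing time (a new reading comes with each control period).
- camera(name): name is "scene" or "top" or "wrist"; returns a dict with "frame" (480x640x3 uint8, red, green, blue), "K" (3x3 intrinsics, pixels), "pose" (4x4, takes a point from camera to world coordinates); the wrist camera has in their place "mount" (4x4, takes a point from camera to tool coordinates, whose origin is the TCP and whose axes are the flange's). Camera axes: x right, y up, looking along -z (the intrinsics and any distortion apply to the point x, -y, -z); pixel columns grow to the right and rows downward; lengths in mm; the calibration is good to about 2 mm. A picture is of the moment at which its call begins: read the wrist's pose just before it. There is no depth.
- close_job(): hands the job in; it is judged then, once.
The state is a dict: "time": time; "joint_positions": joint angles; "dq": joint speeds; "tau": joint torques, N m; "eef_pos": TCP position; "ee_rot": TCP orientation; "ft_force": force on the tool from outside, world axes, zero at the start; "torque": the same for the moment, N m; "opening": opening from 0.0 (shut) to 1.0 (fully open); "finger_force": force on a finger pad.
Only numpy, scipy, OpenCV 4.12 (cv2) and the standard library are available. Lean on these libraries where they do the work, as an engineer would, in place of code of your own. Each camera call takes 0.05 s, during which the arm holds its last target. There are 200 camera calls.

## Working session

There is one attempt and no reset: what is moved stays moved. The work goes in short steps, Python scripts to look and compute and a tool call to move; the robot and the scene stay as the last step left them, time stands still between calls to the robot, and variables do not carry over. Pictures are saved under pics/ and viewed, at most 10 in all, crops included, and the job is handed in when it is done.

Besides the shell and the picture viewer there is one more tool, called after "Call:" as name(argument=value, ...), one argument or row to a line, values as JSON. drive_tool: Moves the arm, as the interface text tells. Its arguments: {"type":"object","properties":{"moves":{"type":"array"},"fingers":{"type":"number"}},"required":["moves"]}

```bash
mkdir -p pics; python3 - <<'E'
from cell import *
import cv2,numpy as np
for n in("scene","top"):
    c=camera(n);cv2.imwrite(f"pics/{n}0.png",c["frame"][:,:,::-1])
    np.savez(f"{n}0.npz",**{k:c[k] for k in("frame","K","pose")})
    print(n,c.keys(),np.round(c["K"],1).tolist(),np.round(c["pose"],3).tolist())
s=read_state();print(s)
E
```

```text
scene dict_keys(['frame', 'K', 'pose']) [[622.8, 0.0, 323.4], [0.0, 622.8, 238.3], [0.0, 0.0, 1.0]] [[-0.76, -0.513, 0.399, 1201.09], [0.65, -0.605, 0.46, 739.558], [0.005, 0.609, 0.793, 1505.294], [0.0, 0.0, 0.0, 1.0]]
top dict_keys(['frame', 'K', 'pose']) [[585.7, 0.0, 319.5], [0.0, 585.7, 233.4], [0.0, 0.0, 1.0]] [[-0.113, 0.971, -0.211, 200.072], [-0.994, -0.112, 0.019, -85.861], [-0.005, 0.211, 0.977, 1485.739], [0.0, 0.0, 0.0, 1.0]]
{'time': 0.1, 'joint_positions': array([ 1.00790830e+00,  2.45764855e-01,  1.55886423e+00,  9.88203481e-06,
        1.33873438e+00, -1.74106105e-01]), 'dq': array([-0.00034239, -0.00199091, -0.00333652,  0.00017193, -0.00017196,
       -0.00063865]), 'tau': array([-1.79028393e-05, -4.16915452e+01, -3.15525520e+01,  6.86348509e-02,
        3.09897016e-02, -9.01571570e-05]), 'eef_pos': array([246.28185854, 601.32513508, 403.65705821]), 'ee_rot': array([-3.23419722e-04,  1.93170044e-01,  9.81164895e-01, -8.24235290e-04]), 'ft_force': array([ 0.15583299,  0.48222892, -0.48903945]), 'torque': array([ 0.01058033,  0.03405887, -0.00474744]), 'finger_force': 0.0, 'opening': 1.0022439370394598}
```

View pics/scene0.png

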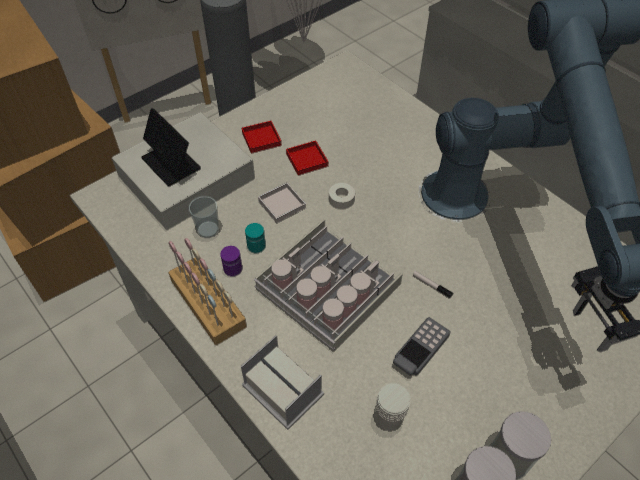

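View pics/top0.png

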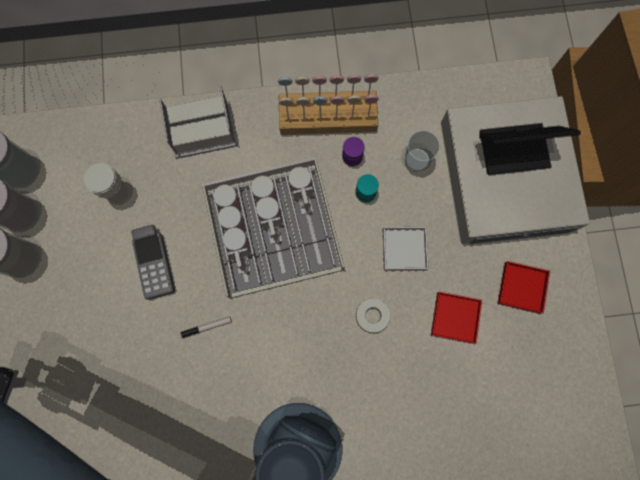

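The top view shows the rack, with the right lane holding a single jar at (300,177). The white tray is at (404,249), with red look-alikes at (457,317) and (524,287). Jar candidates:
- Single jar at (300,177): chosen, as the only pink/white jar in its lane.
- Two-jar lane at (263,187) and (267,208).
- Three-jar lane at (224,196), (229,217) and (234,239).
- Purple at (353,151) and turquoise at (367,187): decoys.

I'll check the choice in a close crop.

```bash
cat > h.py <<'E'
import numpy as np,cv2
def ray(c,uv):
    K,P=c["K"],c["pose"];x,y=(uv[0]-K[0,2])/K[0,0],(uv[1]-K[1,2])/K[1,1]
    return P[:3,3],P[:3,:3]@np.array([x,-y,-1])
def onz(c,uv,z):
    o,d=ray(c,uv);return o+d*(z-o[2])/d[2]
def tri(c1,a,c2,b):
    o1,d1=ray(c1,a);o2,d2=ray(c2,b);d1/=np.linalg.norm(d1);d2/=np.linalg.norm(d2)
    t=np.linalg.lstsq(np.c_[d1,-d2],o2-o1,rcond=None)[0];p,q=o1+t[0]*d1,o2+t[1]*d2
    return (p+q)/2,np.linalg.norm(p-q)
def proj(c,p):
    q=c["pose"][:3,:3].T@(np.asarray(p)-c["pose"][:3,3]);K=c["K"]
    return K[0,0]*q[0]/-q[2]+K[0,2],K[1,1]*-q[1]/-q[2]+K[1,2]
E
python3 - <<'E'
import numpy as np,cv2
from h import *
f=np.load("top0.npz")["frame"]
cv2.imwrite("pics/c1.png",cv2.resize(f[150:305,195:435],None,fx=3.3,fy=3.3,interpolation=cv2.INTER_CUBIC)[:,:,::-1])
f=np.load("scene0.npz")["frame"]
cv2.imwrite("pics/c2.png",cv2.resize(f[175:350,240:420],None,fx=3.4,fy=3.4,interpolation=cv2.INTER_CUBIC)[:,:,::-1])
E
```

```text
(no output)
```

View pics/c1.png

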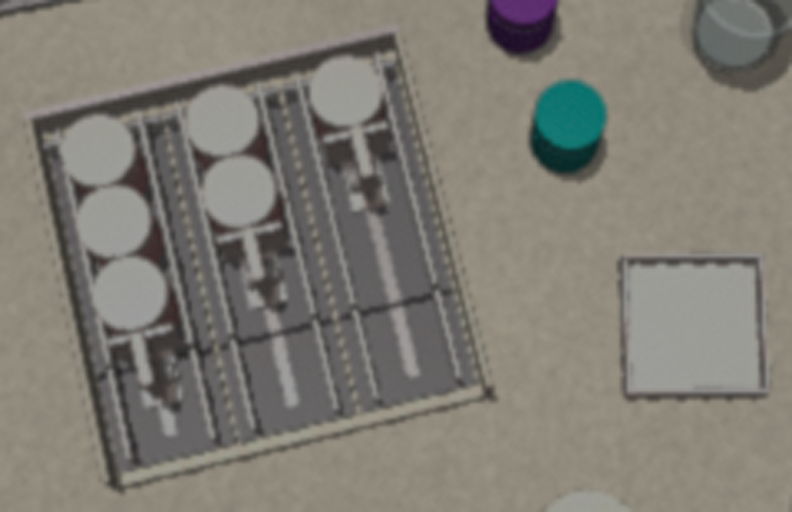

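View pics/c2.png

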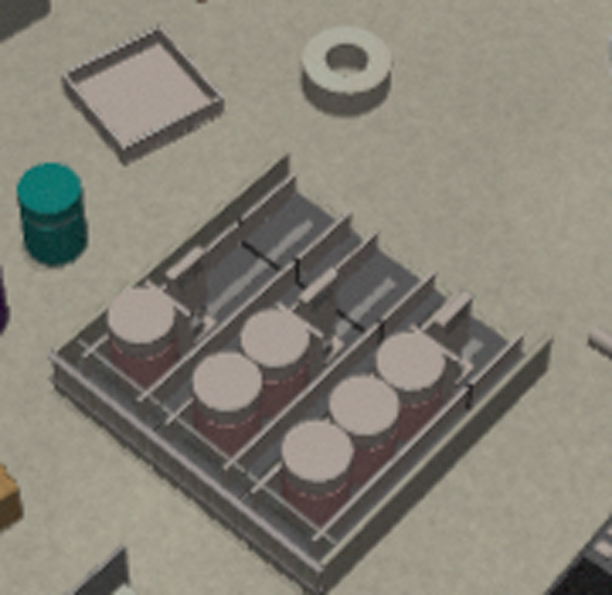

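Both crops confirm it: the right lane's lone jar has its lid at c1 (347,91) and c2 (142,315). The tray is at c1 (695,326), and its lane's refill line runs from c1 (357,315) to (448,292).

```bash
python3 - <<'E'
from h import *
T=dict(np.load("top0.npz"));S=dict(np.load("scene0.npz"))
t=lambda x,y:((x+.5)/3.3-.5+195,(y+.5)/3.3-.5+150)
s=lambda x,y:((x+.5)/3.4-.5+240,(y+.5)/3.4-.5+175)
r=lambda p:np.round(p,1)
J={}
for n,a,b in(("last",(347,91),(142,315)),("b0",(223,121),(227,382)),("b1",(238,191),(275,339)),("c0",(98,150),(317,453)),("c1",(114,221),(364,407)),("c2",(130,293),(411,361))):
    p,g=tri(T,t(*a),S,s(*b));J[n]=onz(T,t(*a),101);print(n,r(p),r(g),"top@101",r(J[n]),"scene@101",r(onz(S,s(*b),101)))
for a,b in(("c2","c0"),("b1","b0"),("c0","last"),("c0","b0")):
    d=J[b]-J[a];print(a,b,r(np.hypot(*d[:2])),np.arctan2(d[1],d[0]))
print("mark",r(onz(T,t(357,315),51)),r(onz(T,t(448,292),51)), "scene",r(onz(S,s(241,221),51)),r(onz(S,s(297,277),51)))
print("rackcorner front/back right z15..", r(onz(T,t(488,396),0)),r(onz(T,t(115,485),0)))
tc=[(622,258),(760,258),(767,395),(626,396)]
print("tray",[r(onz(T,t(*q),25)).tolist() for q in tc],r(np.mean([onz(T,t(*q),25) for q in tc],0)))
sc=[(64,80),(158,30),(223,101),(126,163)]
q=[onz(S,s(*k),h) for k,h in zip(sc,(25,25,25,0))]; print("trayS",[r(x).tolist() for x in q],r(np.mean(q,0)))
print("fin top @119", r(onz(S,s(185,263),119)), "paddle top@93",r(onz(T,t(354,133),93)))
print("turq",r(onz(T,t(570,115),80)),"purp",r(onz(T,t(523,5),80)))
E
```

```text
last [645.8 -78.9  95.3] 3.4 top@101 [645.1 -80.2 101. ] scene@101 [647.1 -74.1 101. ]
b0 [633.8  15.6  94.3] 2.3 top@101 [632.5  14.2 101. ] scene@101 [635.8  19.9 101. ]
b1 [578.4   9.3  95.1] 2.0 top@101 [577.4   8.2 101. ] scene@101 [580.4  13.2 101. ]
c0 [622.1 110.7  93.7] 2.4 top@101 [620.7 108.8 101. ] scene@101 [624.4 114.9 101. ]
c1 [566.3 103.1  93.8] 2.2 top@101 [565.1 101.3 101. ] scene@101 [568.9 107.2 101. ]
c2 [509.9  95.8  95.8] 2.8 top@101 [509.6  94.  101. ] scene@101 [511.6  99.3 101. ]
c2 c0 112.1 0.13187167422754706
b1 b0 55.4 0.10955299228427756
c0 last 190.6 -1.4425231935144394
c0 b0 95.3 -1.447447814208475
mark [484.3 -68.8  51. ] [ 494.1 -139.2   51. ] scene [ 500.9 -125.5   51. ] [503.  -48.9  51. ]
rackcorner front/back right z15.. [ 419.1 -162.3    0. ] [383.1 131.    0. ]
tray [[510.7, -277.2, 25.0], [498.6, -383.3, 25.0], [392.0, -372.4, 25.0], [403.5, -265.6, 25.0]] [ 451.2 -324.6   25. ]
trayS [[508.2, -373.5, 25.0], [402.7, -366.4, 25.0], [412.0, -258.5, 25.0], [513.8, -275.1, 0.0]] [ 459.2 -318.4   18.8]
fin top @119 [595.8 -81.5 119. ] paddle top@93 [614.4 -81.9  93. ]
turq [ 613.6 -246.    80. ] purp [ 704.9 -221.6   80. ]
```

```bash
cat >> h.py <<'E'
from scipy.spatial.transform import Rotation as R
def goal(st,p,ay):
    """shift in cm / turn in deg in tool axes to TCP p with tool down, tool y at world angle ay"""
    w,x,y,z=st["ee_rot"];A=R.from_quat([x,y,z,w])
    yv=np.array([np.cos(ay),np.sin(ay),0]);zv=np.array([0,0,-1.]);B=R.from_matrix(np.c_[np.cross(yv,zv),yv,zv])
    return np.round(A.inv().apply(np.asarray(p)-st["eef_pos"])/10,2).tolist(),np.round((A.inv()*B).as_rotvec(degrees=True),1).tolist()
def wcam(c,st):
    w,x,y,z=st["ee_rot"];M=np.eye(4);M[:3,:3]=R.from_quat([x,y,z,w]).as_matrix();M[:3,3]=st["eef_pos"]
    return dict(frame=c["frame"],K=c["K"],pose=M@c["mount"])
E
python3 - <<'E'
from h import *;from cell import *
s=read_state();print(goal(s,[600,-80,440],1.698));print(np.round(camera("wrist")["mount"],2).tolist())
E
```

```text
([-58.56, -49.65, -3.57], [-0.1, -0.0, -29.6])
[[-0.0, 0.96, 0.27, 76.81], [1.0, 0.0, -0.0, 0.03], [-0.0, 0.27, -0.96, 19.85], [0.0, 0.0, 0.0, 1.0]]
```

Call:
drive_tool(
  moves=[
    {"dx":-58.5,"dy":-49.6,"dz":-3.6,"wz":-29.6},
    {"dx":-58.5,"dy":-49.6,"dz":-3.6,"wz":-29.6},
    {"dx":-58.5,"dy":-49.6,"dz":-3.6,"wz":-29.6},
    {"dx":-58.5,"dy":-49.6,"dz":-3.6,"wz":-29.6},
    {"dx":-58.5,"dy":-49.6,"dz":-3.6,"wz":-29.6},
    {"dx":-58.5,"dy":-49.6,"dz":-3.6,"wz":-29.6},
    {"dx":-58.5,"dy":-49.6,"dz":-3.6,"wz":-29.6},
    {"dx":-58.5,"dy":-49.6,"dz":-3.6,"wz":-29.6},
    {"dx":-58.5,"dy":-49.6,"dz":-3.6,"wz":-29.6},
    {"dx":-58.5,"dy":-49.6,"dz":-3.6,"wz":-29.6},
    {"dx":-58.5,"dy":-49.6,"dz":-3.6,"wz":-29.6},
    {"dx":-58.5,"dy":-49.6,"dz":-3.6,"wz":-29.6},
    {"dx":-58.5,"dy":-49.6,"dz":-3.6,"wz":-29.6},
    {"dx":-58.5,"dy":-49.6,"dz":-3.6,"wz":-29.6},
    {"dx":-58.5,"dy":-49.6,"dz":-3.6,"wz":-29.6},
    {"dx":-58.5,"dy":-49.6,"dz":-3.6,"wz":-29.6},
  ],
  fingers=-0.6,
)

```text
$.moves[0]: bad value
```

```bash
python3 - <<'E'
from h import *;from cell import *
s=read_state();c=camera("wrist");W=wcam(c,s);np.savez("w1.npz",**W);cv2.imwrite("pics/w1.png",W["frame"][:,:,::-1])
print(s["time"],s["eef_pos"],s["ee_rot"],s["opening"],s["dq"].round(3))
E
```

```text
0.15 [246.30176194 601.34803473 403.80955758] [-2.61241999e-04  1.93181348e-01  9.81162800e-01 -6.77085873e-04] 1.0027328616969413 [-0.001 -0.004 -0.002 -0.    -0.    -0.   ]
```

View pics/w1.png

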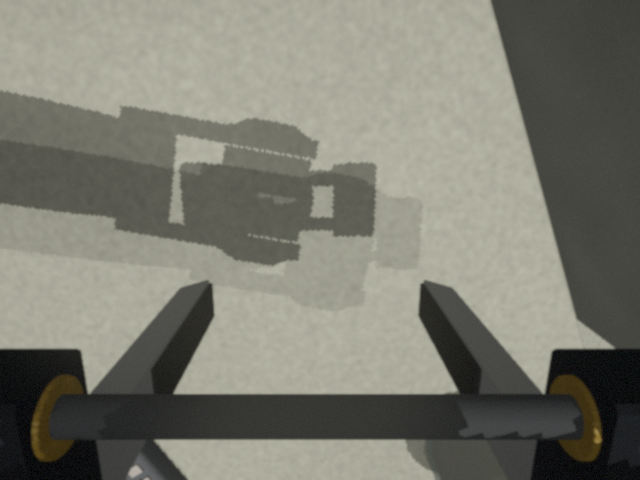

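The move was refused, so this wrist picture shows only the table and the arm's shadow from the start pose. I'll retry with all six keys.

Call:
drive_tool(
  moves=[
    {"dx":-5,"dy":-4.2,"dz":-0.3,"wx":0,"wy":0,"wz":-3},
    {"dx":-10,"dy":-8.5,"dz":-0.6,"wx":0,"wy":0,"wz":-6},
  ],
  fingers=-0.6,
)

```text
time: 0.45
eef_pos: [304.0, 489.5, 410.0]
ee_rot: [-0.0, 0.14, 0.99, -0.0]
ft_force: [1.5, -0.2, 1.1]
opening: 0.828
finger_force: 0.0
```

Call:
drive_tool(
  moves=[
    {"dx":-44,"dy":-46,"dz":-3,"wx":0,"wy":0,"wz":-23.6},
    {"dx":-44,"dy":-46,"dz":-3,"wx":0,"wy":0,"wz":-23.6},
    {"dx":-44,"dy":-46,"dz":-3,"wx":0,"wy":0,"wz":-23.6},
    {"dx":-44,"dy":-46,"dz":-3,"wx":0,"wy":0,"wz":-23.6},
    {"dx":-44,"dy":-46,"dz":-3,"wx":0,"wy":0,"wz":-23.6},
    {"dx":-44,"dy":-46,"dz":-3,"wx":0,"wy":0,"wz":-23.6},
    {"dx":-44,"dy":-46,"dz":-3,"wx":0,"wy":0,"wz":-23.6},
    {"dx":-44,"dy":-46,"dz":-3,"wx":0,"wy":0,"wz":-23.6},
    {"dx":-44,"dy":-46,"dz":-3,"wx":0,"wy":0,"wz":-23.6},
    {"dx":-44,"dy":-46,"dz":-3,"wx":0,"wy":0,"wz":-23.6},
    {"dx":-44,"dy":-46,"dz":-3,"wx":0,"wy":0,"wz":-23.6},
    {"dx":-44,"dy":-46,"dz":-3,"wx":0,"wy":0,"wz":-23.6},
    {"dx":-44,"dy":-46,"dz":-3,"wx":0,"wy":0,"wz":-23.6},
    {"dx":-44,"dy":-46,"dz":-3,"wx":0,"wy":0,"wz":-23.6},
  ],
)

```text
time: 2.2
eef_pos: [596.8, -72.6, 440.4]
ee_rot: [-0.0, -0.065, 0.998, 0.0]
ft_force: [1.3, 0.3, -0.0]
opening: 0.801
finger_force: 0.0
```

```bash
python3 - <<'E'
from h import *;from cell import *
s=read_state();c=camera("wrist");W=wcam(c,s);np.savez("w2.npz",**W);cv2.imwrite("pics/w2.png",W["frame"][:,:,::-1])
print(s["time"],s["eef_pos"],s["ee_rot"],s["opening"],s["dq"].round(3))
E
```

```text
2.2 [596.79605809 -72.60260906 440.42611378] [-4.99604010e-05 -6.49058100e-02  9.97891386e-01  1.19740004e-04] 0.801135564910166 [-0.003  0.002 -0.006  0.001  0.    -0.002]
```

View pics/w2.png

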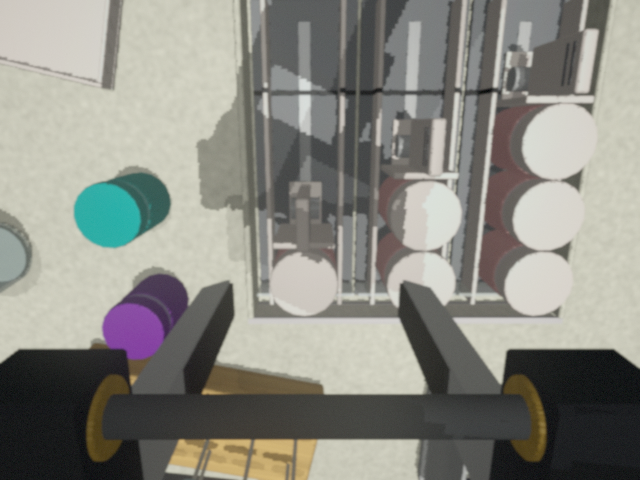

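The wrist view shows the last jar's lid at (305,281), its fin at (305,200) and the refill line at row 92. The tray is at the top left, and the turquoise and purple jars are at (108,214) and (133,331).

```bash
python3 - <<'E'
from h import *
W=dict(np.load("w2.npz"));f=W["frame"]
# lid blob
g=cv2.cvtColor(f,cv2.COLOR_RGB2GRAY);m=np.zeros_like(g);m[246:322,265:345]=(g[246:322,265:345]>130)*255
c=cv2.HoughCircles(cv2.medianBlur(g,3)[235:335,255:350],cv2.HOUGH_GRADIENT,1.5,200,param1=100,param2=15,minRadius=26,maxRadius=40)
print("hough",None if c is None else c[0]+np.array([255,235,0]))
L=c[0][0][:2]+np.array([255,235])
print("lid",onz(W,L,101).round(1), "left/right extents",onz(W,(271,281),101).round(1),onz(W,(339,281),101).round(1))
print("mark@51",[onz(W,p,51).round(1) for p in((262,92),(341,92))])
print("walls R",[onz(W,p,51).round(1) for p in((264,20),(269,300))],"walls L",[onz(W,p,51).round(1) for p in((343,20),(339,300))])
print("fin top",[onz(W,p,119).round(1) for p in((289,182),(322,182))])
print("tray corner",onz(W,(110,87),0).round(1))
for n in("top","scene"):
    c=dict(np.load(n+"0.npz"));print(n,proj(c,onz(W,L,101)))
E
```

```text
hough [[303.75       277.75        37.40000153]]
lid [639.9 -76.9 101. ] left/right extents [ 646.1 -102.7  101. ] [639.  -48.4 101. ]
mark@51 [array([ 501. , -129.9,   51. ]), array([492.6, -65.2,  51. ])]
walls R [array([ 447. , -133.5,   51. ]), array([ 684.9, -105.8,   51. ])] walls L [array([438.9, -71.4,  51. ]), array([676.5, -40.3,  51. ])]
fin top [array([562.5, -96.4, 119. ]), array([559.5, -73.1, 119. ])]
tray corner [ 512.2 -278.2    0. ]
top (np.float64(298.6779593861266), np.float64(179.36962108155802))
scene (np.float64(282.8329099848949), np.float64(265.2698568274459))
```

Call:
drive_tool(
  moves=[
    {"dx":-4.7,"dy":-1.1,"dz":5,"wx":0,"wy":0,"wz":0},
    {"dx":-4.7,"dy":-1.1,"dz":10,"wx":0,"wy":0,"wz":0},
    {"dx":-4.7,"dy":-1.1,"dz":11,"wx":0,"wy":0,"wz":0},
    {"dx":-4.7,"dy":-1.1,"dz":12,"wx":0,"wy":0,"wz":0},
    {"dx":-4.7,"dy":-1.1,"dz":12,"wx":0,"wy":0,"wz":0},
  ],
)

```text
time: 2.88
eef_pos: [645.4, -79.0, 322.0]
ee_rot: [0.001, -0.064, 0.998, -0.0]
ft_force: [-1.1, 0.4, -0.0]
opening: 0.801
finger_force: 0.0
```

```bash
python3 - <<'E'
from h import *;from cell import *
s=read_state();c=camera("wrist");W=wcam(c,s);np.savez("w3.npz",**W);cv2.imwrite("pics/w3.png",W["frame"][:,:,::-1])
print(s["time"],s["eef_pos"],s["ft_force"],s["opening"])
print("expected lid px",proj(W,[645,-77.5,101]),goal(s,[645,-77.5,270],1.70))
E
```

```text
2.875 [645.42103677 -79.04462897 322.01792247] [-1.05085328  0.36141138 -0.010846  ] 0.8010110536601509
expected lid px (np.float64(319.7942470412369), np.float64(279.99074493203454)) ([0.03, 0.16, 5.2], [-0.1, 0.1, -0.1])
```

View pics/w3.png

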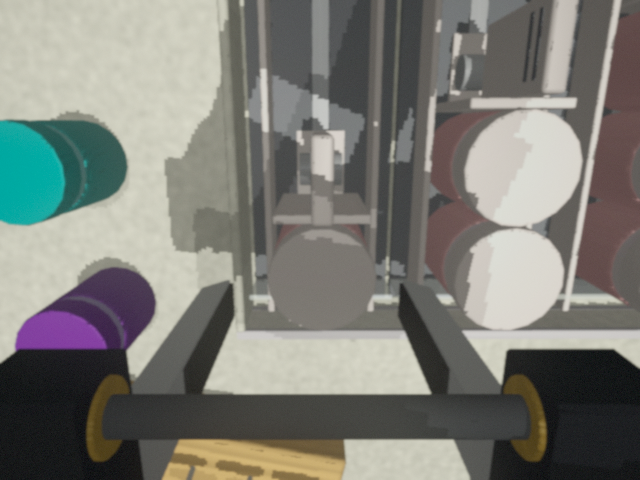

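The lid is at (321,276), within 2 mm of where it was predicted and centred between the fingers, so I'll descend and grip.

Call:
drive_tool(
  moves=[
    {"dx":0.15,"dy":0.1,"dz":2,"wx":0,"wy":0,"wz":0},
    {"dx":0.15,"dy":0.1,"dz":3.8,"wx":0,"wy":0,"wz":0},
    {"dx":0.15,"dy":0.1,"dz":5.2,"wx":0,"wy":0,"wz":0},
    {"dx":0.15,"dy":0.1,"dz":5.2,"wx":0,"wy":0,"wz":0},
  ],
)

```text
time: 3.42
eef_pos: [643.0, -78.2, 266.1]
ee_rot: [-0.002, -0.064, 0.998, 0.001]
ft_force: [-0.2, -0.1, -0.2]
opening: 0.801
finger_force: 0.0
```

Call:
drive_tool(
  moves=[
    {"dx":0,"dy":0,"dz":0,"wx":0,"wy":0,"wz":0},
    {"dx":0,"dy":0,"dz":0,"wx":0,"wy":0,"wz":0},
    {"dx":0,"dy":0,"dz":0,"wx":0,"wy":0,"wz":0},
    {"dx":0,"dy":0,"dz":0,"wx":0,"wy":0,"wz":0},
    {"dx":0,"dy":0,"dz":0,"wx":0,"wy":0,"wz":0},
  ],
  fingers=1,
)

```text
time: 4.05
eef_pos: [643.9, -77.7, 269.5]
ee_rot: [0.001, -0.064, 0.998, 0.001]
ft_force: [-1.3, 4.9, 5.5]
opening: 0.594
finger_force: 30.0
```

Call:
drive_tool(
  moves=[
    {"dx":0,"dy":0,"dz":-2,"wx":0,"wy":0,"wz":0},
    {"dx":0,"dy":0,"dz":-5,"wx":0,"wy":0,"wz":0},
    {"dx":0,"dy":0,"dz":-8,"wx":0,"wy":0,"wz":0},
    {"dx":0,"dy":0,"dz":-11,"wx":0,"wy":0,"wz":0},
    {"dx":2,"dy":-2,"dz":-12,"wx":0,"wy":0,"wz":0},
    {"dx":5,"dy":-5,"dz":-12,"wx":0,"wy":0,"wz":0},
    {"dx":8,"dy":-8,"dz":-12,"wx":0,"wy":0,"wz":0},
    {"dx":11,"dy":-11,"dz":-12,"wx":0,"wy":0,"wz":0},
    {"dx":14,"dy":-14,"dz":-12,"wx":0,"wy":0,"wz":0},
    {"dx":17,"dy":-17,"dz":-12,"wx":0,"wy":0,"wz":0},
    {"dx":20,"dy":-20,"dz":-12,"wx":0,"wy":0,"wz":0},
    {"dx":22,"dy":-21.9,"dz":-12,"wx":0,"wy":0,"wz":0},
    {"dx":22,"dy":-21.9,"dz":-12,"wx":0,"wy":0,"wz":0},
    {"dx":22,"dy":-21.9,"dz":-12,"wx":0,"wy":0,"wz":0},
  ],
)

```text
time: 5.8
eef_pos: [453.4, -323.4, 388.9]
ee_rot: [0.0, -0.064, 0.998, -0.0]
ft_force: [-0.4, -0.3, -2.1]
opening: 0.587
finger_force: 30.0
```

```bash
python3 - <<'E'
from h import *;from cell import *
s=read_state();c=camera("wrist");W=wcam(c,s);np.savez("w4.npz",**W);cv2.imwrite("pics/w4.png",W["frame"][:,:,::-1])
print(s["time"],s["eef_pos"],s["ft_force"],s["opening"],s["finger_force"])
print("tray top corners expected px",[np.round(proj(W,p)) .tolist()for p in([511,-277,25],[498.6,-383,25],[392,-372.4,25],[403.5,-266,25])]); print(goal(s,[453,-323,254],1.70))
E
```

```text
5.8 [ 453.43800786 -323.41513553  388.89648692] [-0.352204   -0.28795431 -2.09809443] 0.5871446913303693 29.994681179523468
tray top corners expected px [[361.0, 290.0], [241.0, 262.0], [265.0, 137.0], [395.0, 168.0]]
([0.04, 0.05, 13.49], [-0.0, 0.0, -0.1])
```

View pics/w4.png

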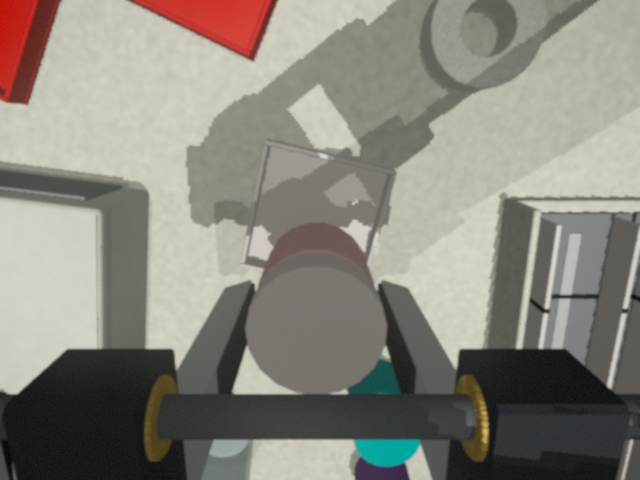

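The tray rim corners are at (267,141), (394,171) and (243,264), within about 4 px of the prediction. The jar is held upright, so I'll lower it slowly.

Call:
drive_tool(
  moves=[
    {"dx":0,"dy":0,"dz":3,"wx":0,"wy":0,"wz":0},
    {"dx":0,"dy":0,"dz":6.5,"wx":0,"wy":0,"wz":0},
    {"dx":0,"dy":0,"dz":9.5,"wx":0,"wy":0,"wz":0},
    {"dx":0,"dy":0,"dz":11.5,"wx":0,"wy":0,"wz":0},
    {"dx":0,"dy":0,"dz":12.5,"wx":0,"wy":0,"wz":0},
    {"dx":0,"dy":0,"dz":13.0,"wx":0,"wy":0,"wz":0},
    {"dx":0,"dy":0,"dz":13.3,"wx":0,"wy":0,"wz":0},
    {"dx":0,"dy":0,"dz":13.4,"wx":0,"wy":0,"wz":0},
    {"dx":0,"dy":0,"dz":13.4,"wx":0,"wy":0,"wz":0},
  ],
)

```text
time: 6.98
eef_pos: [453.5, -323.8, 254.9]
ee_rot: [0.0, -0.064, 0.998, -0.0]
ft_force: [0.3, 0.6, -2.1]
opening: 0.592
finger_force: 30.0
```

Call:
drive_tool(
  moves=[
    {"dx":0,"dy":0,"dz":0.1,"wx":0,"wy":0,"wz":0},
    {"dx":0,"dy":0,"dz":0.2,"wx":0,"wy":0,"wz":0},
    {"dx":0,"dy":0,"dz":0.25,"wx":0,"wy":0,"wz":0},
    {"dx":0,"dy":0,"dz":0.25,"wx":0,"wy":0,"wz":0},
  ],
)

```text
time: 7.48
eef_pos: [453.6, -323.7, 252.5]
ee_rot: [0.0, -0.064, 0.998, -0.0]
ft_force: [0.0, 1.9, 4.2]
opening: 0.591
finger_force: 30.0
```

The vertical force turned from −2.1 to +4.2 N, so the jar is resting on the tray floor. I'll release and rise.

Call:
drive_tool(
  moves=[
    {"dx":0,"dy":0,"dz":0,"wx":0,"wy":0,"wz":0},
    {"dx":0,"dy":0,"dz":0,"wx":0,"wy":0,"wz":0},
    {"dx":0,"dy":0,"dz":0,"wx":0,"wy":0,"wz":0},
    {"dx":0,"dy":0,"dz":0,"wx":0,"wy":0,"wz":0},
    {"dx":0,"dy":0,"dz":0,"wx":0,"wy":0,"wz":0},
    {"dx":0,"dy":0,"dz":-3,"wx":0,"wy":0,"wz":0},
    {"dx":0,"dy":0,"dz":-8,"wx":0,"wy":0,"wz":0},
    {"dx":0,"dy":0,"dz":-13,"wx":0,"wy":0,"wz":0},
    {"dx":0,"dy":0,"dz":-15,"wx":0,"wy":0,"wz":0},
    {"dx":0,"dy":0,"dz":-15,"wx":0,"wy":0,"wz":0},
  ],
  fingers=-0.6,
)

```text
time: 8.72
eef_pos: [453.5, -323.7, 402.5]
ee_rot: [0.001, -0.064, 0.998, -0.001]
ft_force: [-0.3, -0.2, -0.5]
opening: 0.8
finger_force: 0.0
```

Call:
drive_tool(
  moves=[
    {"dx":-4,"dy":5,"dz":-2,"wx":0,"wy":0,"wz":0},
    {"dx":-8,"dy":10,"dz":-2,"wx":0,"wy":0,"wz":0},
    {"dx":-12,"dy":15,"dz":-2,"wx":0,"wy":0,"wz":0},
    {"dx":-15,"dy":19,"dz":-2,"wx":0,"wy":0,"wz":0},
    {"dx":-17.6,"dy":22,"dz":-2,"wx":0,"wy":0,"wz":0},
    {"dx":-17.6,"dy":22,"dz":-2,"wx":0,"wy":0,"wz":0},
    {"dx":-17.6,"dy":22,"dz":-2,"wx":0,"wy":0,"wz":0},
    {"dx":-17.6,"dy":22,"dz":-2,"wx":0,"wy":0,"wz":0},
  ],
  fingers=-0.06,
)

```text
time: 9.72
eef_pos: [599.4, -84.1, 420.9]
ee_rot: [-0.001, -0.063, 0.998, 0.0]
ft_force: [0.5, 0.3, 0.2]
opening: 0.531
finger_force: 0.0
```

```bash
python3 - <<'E'
from h import *;from cell import *
s=read_state();c=camera("wrist");W=wcam(c,s);np.savez("w5.npz",**W);t=camera("top")
cv2.imwrite("pics/w5.png",np.hstack([cv2.resize(W["frame"],(480,360)),cv2.resize(t["frame"][170:310,280:440],(320,280))[:280].copy() if 0 else cv2.copyMakeBorder(cv2.resize(t["frame"][170:310,280:440],(320,280)),0,80,0,0,cv2.BORDER_CONSTANT)])[:,:,::-1])
print(s["time"],s["eef_pos"],s["opening"])
print("fin top ends/mid expected px",[np.round(proj(W,p)) .tolist()for p in([625.2,-80,119],[645,-77.5,119],[664.8,-75,119])]); print(goal(s,[645,-77.5,284],1.698))
E
```

```text
9.725 [599.36381329 -84.14692192 420.89886647] 0.5307939835000118
fin top ends/mid expected px [[317.0, 276.0], [317.0, 302.0], [317.0, 327.0]]
([-4.63, 0.08, 13.68], [0.0, -0.1, -0.1])
```

View pics/w5.png

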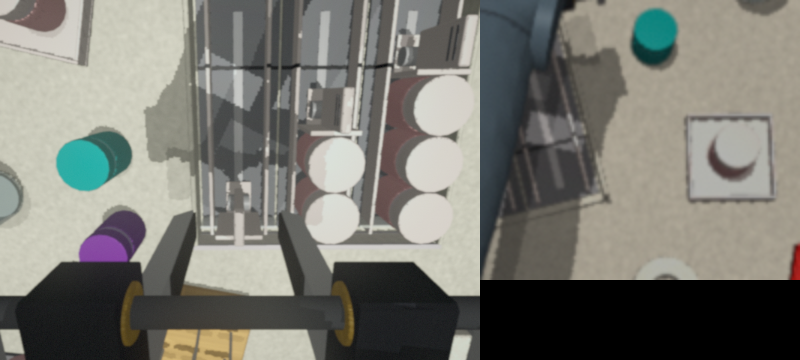

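The jar stands upright in the tray. The pusher has run forward, and its fin is centred at wrist column 319, against a predicted 317. Going to the fin.

Call:
drive_tool(
  moves=[
    {"dx":-4.6,"dy":0.1,"dz":4,"wx":0,"wy":0,"wz":0},
    {"dx":-4.6,"dy":0.1,"dz":8,"wx":0,"wy":0,"wz":0},
    {"dx":-4.6,"dy":0.1,"dz":9,"wx":0,"wy":0,"wz":0},
    {"dx":-4.6,"dy":0.1,"dz":9,"wx":0,"wy":0,"wz":0},
    {"dx":-4.6,"dy":0.1,"dz":11,"wx":0,"wy":0,"wz":0},
    {"dx":-4.6,"dy":0.1,"dz":13,"wx":0,"wy":0,"wz":0},
    {"dx":-4.6,"dy":0.1,"dz":13.7,"wx":0,"wy":0,"wz":0},
    {"dx":-4.6,"dy":0.1,"dz":13.7,"wx":0,"wy":0,"wz":0},
  ],
)

```text
time: 10.82
eef_pos: [645.2, -76.1, 283.9]
ee_rot: [-0.001, -0.064, 0.998, 0.0]
ft_force: [0.2, 0.3, -0.4]
opening: 0.533
finger_force: 0.0
```

Call:
drive_tool(
  moves=[
    {"dx":0,"dy":0,"dz":0,"wx":0,"wy":0,"wz":0},
    {"dx":0,"dy":0,"dz":0,"wx":0,"wy":0,"wz":0},
    {"dx":0,"dy":0,"dz":0,"wx":0,"wy":0,"wz":0},
    {"dx":0,"dy":0,"dz":0,"wx":0,"wy":0,"wz":0},
    {"dx":0,"dy":0,"dz":0,"wx":0,"wy":0,"wz":0},
    {"dx":0,"dy":0,"dz":0,"wx":0,"wy":0,"wz":0},
    {"dx":0,"dy":0,"dz":0,"wx":0,"wy":0,"wz":0},
  ],
  fingers=1,
)

```text
time: 11.7
eef_pos: [645.4, -76.3, 285.0]
ee_rot: [0.0, -0.064, 0.998, -0.0]
ft_force: [0.7, -0.8, 1.6]
opening: 0.107
finger_force: 30.0
```

The opening is 10 mm, which matches the fin thickness. Pulling back 178 mm.

Call:
drive_tool(
  moves=[
    {"dx":0.5,"dy":0,"dz":0,"wx":0,"wy":0,"wz":0},
    {"dx":1.5,"dy":0,"dz":0,"wx":0,"wy":0,"wz":0},
    {"dx":3,"dy":0,"dz":0,"wx":0,"wy":0,"wz":0},
    {"dx":4.5,"dy":0,"dz":0,"wx":0,"wy":0,"wz":0},
    {"dx":6,"dy":0,"dz":0,"wx":0,"wy":0,"wz":0},
    {"dx":7.5,"dy":0,"dz":0,"wx":0,"wy":0,"wz":0},
    {"dx":9,"dy":0,"dz":0,"wx":0,"wy":0,"wz":0},
    {"dx":10.5,"dy":0,"dz":0,"wx":0,"wy":0,"wz":0},
    {"dx":12,"dy":0,"dz":0,"wx":0,"wy":0,"wz":0},
    {"dx":13.5,"dy":0,"dz":0,"wx":0,"wy":0,"wz":0},
    {"dx":15,"dy":0,"dz":0,"wx":0,"wy":0,"wz":0},
    {"dx":16.3,"dy":0,"dz":0,"wx":0,"wy":0,"wz":0},
    {"dx":17.3,"dy":0,"dz":0,"wx":0,"wy":0,"wz":0},
    {"dx":17.8,"dy":0,"dz":0,"wx":0,"wy":0,"wz":0},
    {"dx":17.8,"dy":0,"dz":0,"wx":0,"wy":0,"wz":0},
    {"dx":17.8,"dy":0,"dz":0,"wx":0,"wy":0,"wz":0},
    {"dx":17.8,"dy":0,"dz":0,"wx":0,"wy":0,"wz":0},
  ],
)

```text
time: 13.82
eef_pos: [468.6, -99.2, 285.0]
ee_rot: [0.001, -0.064, 0.998, -0.001]
ft_force: [4.7, -4.4, -3.9]
opening: 0.103
finger_force: 30.0
```

```bash
python3 - <<'E'
from h import *;from cell import *
s=read_state();c=camera("wrist");W=wcam(c,s);np.savez("w6.npz",**W);t=camera("scene")
cv2.imwrite("pics/w6.png",np.hstack([cv2.resize(W["frame"],(440,330)),cv2.resize(t["frame"][170:335,235:415],(360,330))])[:,:,::-1])
print(s["time"],s["eef_pos"],np.linalg.norm(s["eef_pos"][:2]-[645.4,-76.3]),s["opening"],s["finger_force"],s["ft_force"])
E
```

```text
13.825 [468.58695047 -99.15731853 284.99667747] 178.28435572533667 0.10300278780702114 29.99859720468521 [ 4.66978805 -4.40792022 -3.93759474]
```

View pics/w6.png

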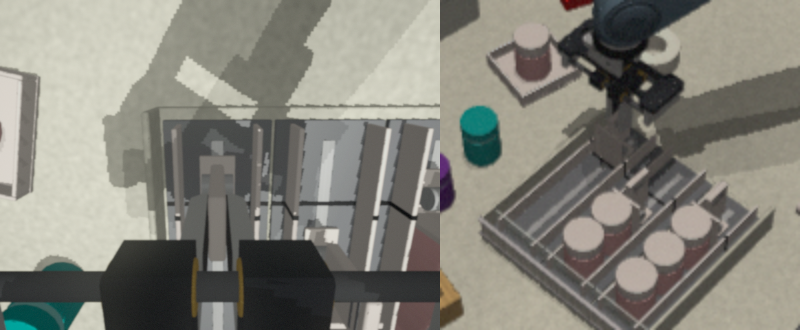

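The paddle is pulled back 178 mm with about 4.7 N of spring force, as expected. The scene view shows it at the refill line, the jar upright in the tray and the other jars undisturbed. I'll hold briefly and hand in.

Call:
drive_tool(
  moves=[
    {"dx":0,"dy":0,"dz":0,"wx":0,"wy":0,"wz":0},
    {"dx":0,"dy":0,"dz":0,"wx":0,"wy":0,"wz":0},
    {"dx":0,"dy":0,"dz":0,"wx":0,"wy":0,"wz":0},
    {"dx":0,"dy":0,"dz":0,"wx":0,"wy":0,"wz":0},
  ],
)

```text
time: 14.42
eef_pos: [468.6, -99.2, 285.0]
ee_rot: [0.001, -0.064, 0.998, -0.001]
ft_force: [5.5, -3.6, -3.8]
opening: 0.106
finger_force: 30.0
```

```bash
python3 -c "
from cell import *
s=read_state();print(s['eef_pos'],s['finger_force']);print(close_job())"
```

```text
[468.61536312 -99.18802252 285.02664614] 29.998716115951538
the job is handed in; nothing more can be done
None
```

The last jar stands upright in the white tray, let go, and the gripper is holding the same lane's pusher about 178 mm back, at the refill line; the job is handed in, with no verdict returned.

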